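# Unfold the crank handle and clamp the bottle

### The job

Fold out the crank handle of the bottle clamp until it stands fully upright on its stop, then crank clockwise (seen from above) until the bottle standing between the jaws is gripped firmly: stop when the crank has become about half as heavy again to turn as it was running free, and do not overtighten. Leave the jaw and the bottle to the crank - do not push them directly - then let go, leaving the handle upright, the bottle upright in the jaws and the other things where they are.

Things in the scene. Friction and masses are not known exactly. Their poses are not given: they have to be found in the camera images.
- clamp: Low hand-cranked bottle clamp fixed to the table: an aluminium bed 90 x 275 mm, 14 mm thick, with a grey gearbox 70 x 70 mm, top 48 mm above the table, at one end. Origin: on the table, under the vertical crank axis in the middle of the gearbox. The bed runs from +50 mm to -225 mm along its y axis; the moving jaw closes along -y. Fixed in the world.
- crank_axis (a point): Point on the vertical crank axis (the axis on the gearbox), at the height of the handle's hinge, 74 mm above the table.
- crank (a joint): Crank angle in rad, growing clockwise seen from above; at 0 the crank arm points along the clamp's +x axis. Clockwise closes the jaw by 10 mm per rad. Turning range -0.5 to 9.5; it starts between 0 and 0.8, and the bottle is gripped after about 2.5 to 6.5 rad more. The crank drags: running free it takes about 6.5 N at the handle (a little less is felt when it has just stopped), and every 10 N of clamping force adds about 2 N. It is self-holding: it stays where it is let go.
- handle_hinge (a point): Hinge of the folding handle, at the outer end of the crank arm, 55 mm from the crank axis and 74 mm above the table. The arm is a steel bar 12 mm wide, its top 62 mm above the table; the hinge cheeks are 19 mm wide over all, 24 mm with the pin. The hinge axis is level and square to the arm.
- handle (a joint): Fold angle of the handle in rad: 0 folded flat over the arm and pointing back over the crank axis, 1.571 fully upright on its stop (its working position). A stiff hinge: it stays where it is left, about 2 N at the handle moves it.
- handle_mid (a point): Centre of the handle's black grip, a round sleeve 18 mm in diameter and 48 mm long that spins freely on its spindle; this point is 38 mm from the hinge, and the grip reaches from 14 to 62 mm from the hinge. Folded, the grip lies 3 mm above the arm, its centre line 74 mm above the table.
- jaw_pad: Rubber-faced pad of the moving jaw, 60 mm wide, 16 to 56 mm above the table; origin: behind the rubber face, at table height, midway across. It rides on the carriage of the moving jaw on stiff springs and gives a little when it presses.
- carriage: Moving jaw: a dark steel block 64 mm wide, 15 to 49 mm above the table, that carries the pad and slides along the bed on two rods out of the gearbox; origin at table height below the block.
- v_jaw: Fixed steel V jaw, 44 mm tall, bolted on the bed anywhere from 152 to 178 mm from the crank axis; origin: at the bottom line of the V, on the bed. The V opens towards the gearbox.
- medium_a: Small capped bottle, 44 mm in diameter, 88 mm tall, standing loose on the bed between the jaws; origin at the centre of its underside, z up.
- medium_b: Bystander: another bottle of the same size, standing on the table; origin under its centre.
- oil: Bystander: larger bottle, 52 mm in diameter, 112 mm tall; origin under its centre.
- carton_1: Bystander: small carton 50 x 74 x 32 mm; origin under its centre.
- timer: Bystander: small table timer 41 x 68 x 55 mm; origin under its centre.
Not all that is in view belongs to the job. Leave any turquoise or yellow look-alike of the medium_a alone.

How it is judged:
On the way, in this order (a step that is already met when the one before it is completed fails the run):
1. the handle is folded out fully upright before cranking (value of joint handle above 1.43 rad), for 0.2 s.
2. the jaw pad has come to bear on the bottle, with the handle upright (contact force between each of jaw_pad, v_jaw and medium_a above 3 N and value of joint handle above 1.35 rad), for 0.2 s.
At the end, for the whole second after the job is handed in: The handle stands upright (within 0.22 rad), the bottle is upright (within 0.1 rad), at rest, and gripped between the pad and the V jaw with a clamping force of 9 to 32 N (contact force between jaw_pad and medium_a between 9 and 32 N and contact force between v_jaw and medium_a above 7 N and angle between medium_a's own z axis and vertical below 0.1 rad and value of joint handle above 1.35 rad and linear speed of medium_a below 0.02 m/s); the robot touches nothing.
It fails at once if the bottle is overtightened (more than 40 N) (contact force between jaw_pad and medium_a above 40 N).
It fails at once if the crank is turned (hinge moved more than 30 mm) with the handle not folded out (value of joint handle below 1.2 rad and distance of handle_hinge from where it was at the start of the episode above 0.03 m).
It fails at once if the jaw is pushed directly instead of cranked (more than 8 N on the carriage or its pad) (contact force between any of the fingers, the arm and carriage above 8 N).
It fails at once if the bottle is touched or pushed by the robot (more than 3 N) (contact force between any of the fingers, the arm and medium_a above 3 N).
It fails at once if a bystander is moved more than 20 mm (distance of any of oil, medium_b, carton_1, timer from where it was at the start of the episode above 0.02 m).
It also fails if it takes over 72 s, if anything falls off the work surface, if the arm or the gripper's body presses on something with over 40 N, if the wrist force passes 120 N, or if a joint passes its speed limit or range.

### The arm

A 6-joint arm with a two-finger parallel gripper is mounted at the origin on a cart in front of the work surface, level with it; the furniture and walls round the work are solid. World frame = base frame: x ahead of the robot, y to its left, z up, the work surface at z = 0. Lengths are in m, angles in rad, forces in N, time in s.
With the tool pointing down it reaches from about 0.3 to 0.875 m from the base axis. Payload 6.4 kg.
Tool frame: the origin (TCP) lies midway between the tips of the shut fingers; the grasp point (between the pads) lies 19 mm behind it; z points along the fingers, y is the direction in which the jaws open and shut (so a half turn about z gives the same grasp; the last joint's range is limited). The gripper opens to 85 mm and grips with 20 to 120 N. Pads are 22 mm wide; open, the fingers measure 114 mm over their backs; the gripper's body (76 mm by 85 mm) begins 54 mm behind the grasp point. The pads swing forward as they close: fully open they stand 13 mm farther back than shut.
Start: joints at [0.477, 0.181, 1.607, -0, 1.354, -0.206], TCP at [0.446, 0.363, 0.231] pointing down, gripper open.
Joint ranges: [-2.99, 2.99], [-0.89, 2.07], [0.3, 2.58], [-1.14, 4.28], [0, 2.63], [-3.12, 3.12]. Speed limits (rad/s): [2.57, 2.57, 3.01, 3.14, 3.14, 3.14].

### API

Orientations are given as a unit quaternion [w, x, y, z].
In Python, from bench import ctrl, optics, ticket gives the robot as it stands. The module is installed in compiled form; this text tells all that it offers.
- The arm moves only by the tool step_arm, never from a script. Its argument "targets" is text: rows parted by semicolons, each of 6 numbers parted by spaces: the shift along the tool's x, y, z in mm, then the turn, a rotation vector about the tool's x, y, z in rad. In form: dx dy dz rx ry rz; .... A call has 1 to 8 rows; each row is the pose to reach, as a shift and turn from the pose commanded when the call began, along the tool's axes at that moment; what a row does not reach only later rows make up. A row lasts 1/8 s, in which the tool goes at most 62.5 mm and 10.7 degrees, less where a joint would pass 70% of its speed; a pose out of reach is approached as far as the arm can. A call with a gripper value outside its range is refused whole. "grip" is the opening in per cent of the stroke, from 0 (shut) to 100 (fully open), set as the call begins (left out, the last holds). The fingers move at their own pace and stop on an object; the grip force is fixed at half the most. Time passes only in rows, so rows that repeat a pose let the fingers close. It gives the time, the measured TCP pose, the force and the opening at its end, in the units of the state.
- ctrl.get_obs(): the state, without advancing time (a new reading comes with each control period).
- optics.camera(name): name is "scene" or "top" or "wrist"; returns a dict with "image" (400x640x3 uint8, red, green, blue), "mtx" (3x3 intrinsics, pixels), "xyz" and "orientation" of the camera in the world. Camera axes: x right, y up, looking along -z (the intrinsics and any distortion apply to the point x, -y, -z); pixel columns grow to the right and rows downward; lengths in m; the calibration is good to about 2 mm. A picture is of the moment at which its call begins. There is no depth.
- ticket.hand_in(): hands the job in, once; it reports no verdict.
The state is a dict: "time_s": time; "q": joint angles; "dq": joint speeds; "joint_efforts": joint torques, N m; "eef_pos": TCP position; "eef_rot": TCP orientation; "wrist_force": force on the tool from outside, world axes, zero at the start; "torque": the same for the moment, N m; "opening": opening from 0.0 (shut) to 1.0 (fully open).
Only numpy, scipy, OpenCV 4.12 (cv2) and the standard library are available. Lean on these libraries where they do the work, as an engineer would, in place of code of your own. Each camera call takes 0.05 s, during which the arm holds its last target.

## Working session

There is one attempt and no reset: what is moved stays moved. The work goes in short steps, Python scripts to look and compute and a tool call to move; the robot and the scene stay as the last step left them, time stands still between calls to the robot, and variables do not carry over. Pictures are saved under pics/ and viewed, and the job is handed in when it is done.

Besides the shell and the picture viewer there is one more tool, called after "Request:" as a command line: name --argument value ..., lists and objects as JSON in quotes. step_arm: Moves the arm, as the interface text tells. Its arguments: {"type":"object","properties":{"targets":{"type":"string"},"grip":{"type":"number"}},"required":["targets"]}

```bash
mkdir -p pics
python3 - <<'E'
from bench import ctrl,optics
import cv2
o=ctrl.get_obs();print(o)
for n in("scene","top","wrist"):
    c=optics.camera(n);print(n,c["mtx"].tolist() if hasattr(c["mtx"],'tolist') else c["mtx"],c["xyz"],c["orientation"],[k for k in c])
    cv2.imwrite(f"pics/{n}0.png",c["image"][:,:,::-1])
E
```

```text
{'time_s': 0.0, 'q': array([ 4.76706495e-01,  1.81571013e-01,  1.60797615e+00, -1.93315465e-06,
        1.35380564e+00, -2.06315632e-01]), 'dq': array([ 2.04221616e-03,  6.05849050e-05, -9.52988397e-04,  1.56005759e-03,
       -7.12311720e-04, -4.66361452e-04]), 'joint_efforts': array([ 5.09722249e-04, -4.44878161e+01, -3.51334226e+01, -2.02369156e-04,
        9.16020304e-03, -1.70302343e-05]), 'eef_pos': array([0.44551362, 0.3626581 , 0.2303827 ]), 'eef_rot': array([-5.32001108e-04,  4.29452743e-01,  9.03088903e-01, -7.01077828e-04]), 'wrist_force': array([ 0.12101713,  0.36894714, -0.36224708]), 'torque': array([0.03314541, 0.01892448, 0.02478498]), 'opening': 1.0034761210781886}
scene [[424.0013409562788, 0.0, 313.9341819948672], [0.0, 424.0013409562788, 194.35110427431076], [0.0, 0.0, 1.0]] [1.34784311 0.28531864 0.89178847] [0.54646048 0.23726736 0.32365739 0.73507213] ['image', 'mtx', 'xyz', 'orientation']
top [[492.70532389758097, 0.0, 311.43686657489275], [0.0, 492.70532389758097, 192.87183261843617], [0.0, 0.0, 1.0]] [0.30491802 0.03276366 1.56605977] [ 0.70949289  0.04377771 -0.05326752 -0.70133153] ['image', 'mtx', 'xyz', 'orientation']
wrist [[303.03003191747786, 0.0, 319.14699798063924], [0.0, 303.03003191747786, 197.83136771595753], [0.0, 0.0, 1.0]] [0.3965445  0.42450017 0.37248516] [ 0.93097601 -0.14630452 -0.05098593  0.33057388] ['image', 'mtx', 'xyz', 'orientation']
```

View pics/scene0.png

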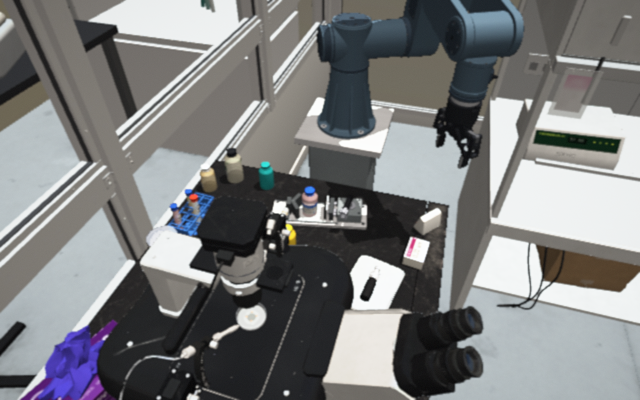

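View pics/top0.png

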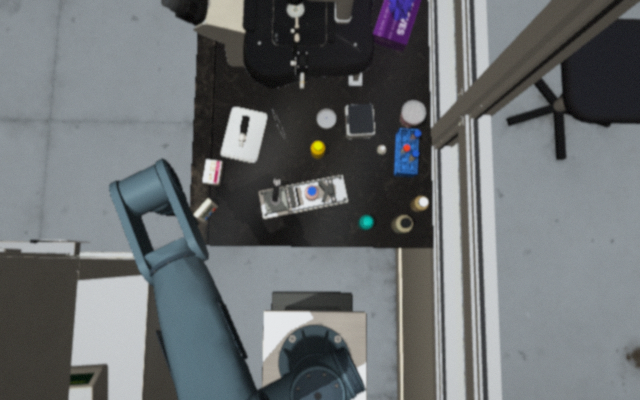

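View pics/wrist0.png

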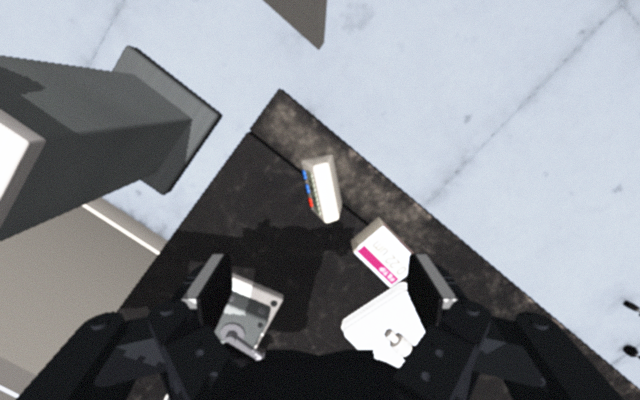

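```bash
cat > h.py <<'E'
import numpy as np, cv2
from scipy.spatial.transform import Rotation as R
def q2R(q): return R.from_quat([q[1],q[2],q[3],q[0]]).as_matrix()
def unproj(c,u,v,z):
    K=c["mtx"];d=np.array([(u-K[0,2])/K[0,0],-(v-K[1,2])/K[1,1],-1.])
    d=q2R(c["orientation"])@d;o=np.array(c["xyz"]);return o+d*(z-o[2])/d[2]
def proj(c,p):
    K=c["mtx"];x=q2R(c["orientation"]).T@(np.array(p)-c["xyz"]);
    return np.array([K[0,2]+K[0,0]*x[0]/-x[2],K[1,2]-K[1,1]*x[1]/-x[2]])
def crop(c,x0,x1,y0,y1,s,name):
    im=c["image"][y0:y1,x0:x1,::-1]
    im=cv2.resize(im,None,fx=s,fy=s,interpolation=cv2.INTER_CUBIC)
    cv2.imwrite("pics/"+name,im)
E
python3 - <<'E'
from h import *
from bench import optics
c=optics.camera("top"); crop(c,245,365,165,235,6.6,"top_c.png")
c=optics.camera("scene"); crop(c,260,380,175,240,6.6,"scene_c.png")
E
```

```text
(no output)
```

View pics/top_c.png

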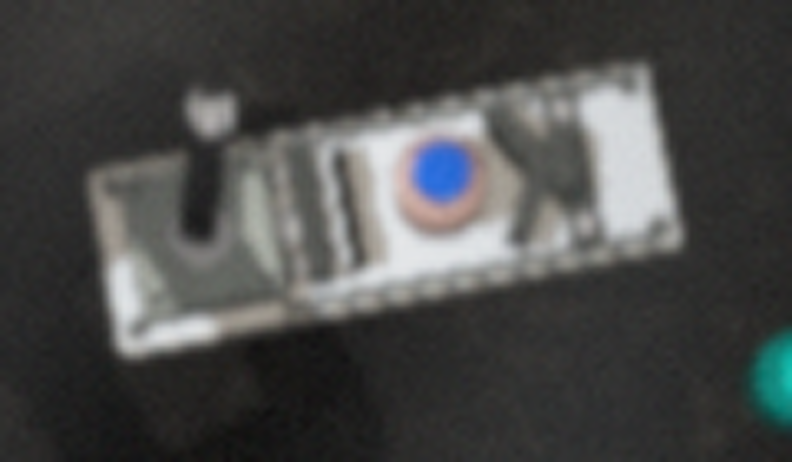

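View pics/scene_c.png

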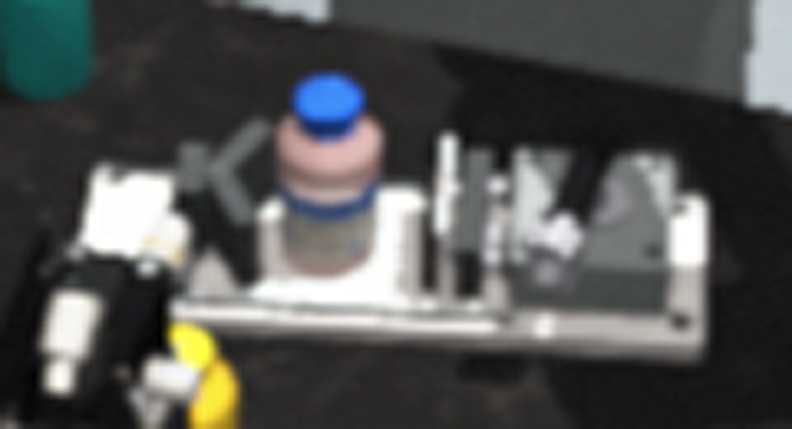

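Run:
```python
from h import *
from bench import optics
c=optics.camera("top"); s=optics.camera("scene")
f=lambda u,v:(245+u/6.6,165+v/6.6)
P=[unproj(c,*f(*p),0.014)[:2] for p in[(88,172),(120,355),(684,245),(648,63)]]
P=np.array(P);print(P)
print("sizes",[np.linalg.norm(P[i]-P[(i+1)%4]) for i in range(4)])
d=((P[0]+P[1])-(P[2]+P[3]))/2;d/=np.linalg.norm(d)  # clamp +y
ex=np.array([d[1],-d[0]])
print("y axis",d,"x axis",ex,"yaw",np.arctan2(ex[1],ex[0]))
cen=P.mean(0); org=cen+d*0.0875; print("origin",org)
# refs
h=unproj(c,*f(210,110),0.074);print("hinge",h, np.linalg.norm(h[:2]-org))
v=h[:2]-org; print("crank ang", -np.arctan2(v@d,v@ex))
b=unproj(c,*f(441,170),0.088)[:2];print("bottle",b,((b-org)@ex,(b-org)@d))
for n,p in dict(org=(*org,.048),hinge=h,bottle=(*b,.088)).items():
    q=proj(s,p);print(n,q,((q[0]-260)*6.6,(q[1]-175)*6.6))
for n,u,v in(("yellow",318,149),("jar",326,117),("scale",212,172),("carton",204,209),("base scope",250,80)):print(n,unproj(c,u,v,0.04))
```

```text
[[ 0.5232681   0.18180242]
 [ 0.43518312  0.16430257]
 [ 0.49141178 -0.10541881]
 [ 0.58004545 -0.08792428]]
sizes [np.float64(0.0898064986945397), np.float64(0.2755200298230809), np.float64(0.09034370821551026), np.float64(0.2756377342363422)]
y axis [-0.20503397  0.97875486] x axis [0.97875486 0.20503397] yaw 0.20649841098753507
origin [0.48953664 0.12383152]
hinge [0.54460332 0.12022695 0.074     ] 0.05518452612264407
crank ang 0.27186345301910936
bottle [0.51582517 0.01287957] (np.float64(0.0029811076723778506), np.float64(-0.11398481091597219))
org [348.50863269 205.34542292] (np.float64(584.1569757504135), np.float64(200.27979125555927))
hinge [342.98927867 211.74030566] (np.float64(547.7292392301605), np.float64(242.4860173838024))
bottle [308.46234385 193.49805862] (np.float64(319.8514694046773), np.float64(122.08718691787145))
yellow [ 0.65647843 -0.00594127  0.04      ]
jar [ 0.76137157 -0.03060064  0.04      ]
scale [0.57814523 0.32593066 0.04      ]
carton [0.46127243 0.34623946 0.04      ]
base scope [0.88074953 0.21528115 0.04      ]
```

The thing to grasp is the black handle on the crank arm, at top px (276,194), folded back from the hinge at (277,182). Nearby dark items that could be mistaken for it:
- microscope parts at (295,40)
- the pen on the white tray at (243,130)
- the V jaw at (327,190)

The pink bottle with the blue cap at (312,191) is medium_a. The turquoise (366,222) and yellow (318,149) bottles are look-alikes, so I'll leave them alone. The measured bed size of 90 x 275.5 mm and hinge radius of 55.2 mm both match the description. I'll now move over the handle and check it with the wrist camera.

Request:
step_arm --targets "-28 -13 4 0 0 -0.1; -56 -26 8 0 0 -0.2; -84 -39 12 0 0 -0.31; -112 -53 16 0 0 -0.41; -140 -66 20 0 0 -0.52; -168 -79 25 0 0 -0.62; -196 -92 30 0 0 -0.72; -223 -105 40 0 0 -0.823" --grip 60

```text
time_s: 1.35
eef_pos: [0.5059, 0.1227, 0.1916]
eef_rot: [0.001, 0.031, 1.0, 0.0]
wrist_force: [0.5, -0.5, -0.3]
opening: 0.599
```

Run:
```python
from h import *
from bench import optics,ctrl
c=optics.camera("wrist"); o=ctrl.get_obs();print(o["time_s"],o["eef_pos"],o["eef_rot"],o["wrist_force"])
crop(c,0,640,0,400,1.25,"w1.png")
for n,p in dict(axis=(.4895,.1238,.074),hinge=(.5446,.1202,.074)).items(): print(n,proj(c,p)*1.25)
```

```text
1.4 [0.5058204  0.11968778 0.18994429] [-3.53936618e-04  2.93549552e-02  9.99568400e-01 -1.08375244e-03] [ 1.02130085 -2.34620472 -1.86113465]
axis [398.04472956 217.68621467]
hinge [397.88650011 289.8113261 ]
```

View pics/w1.png

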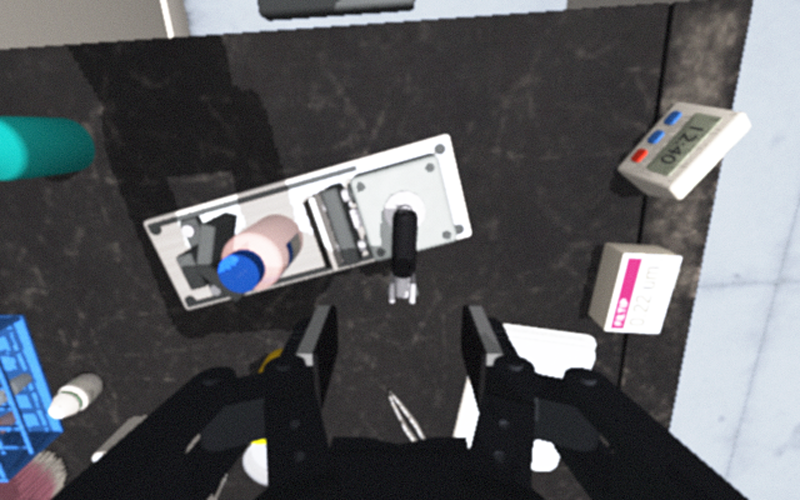

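Request:
step_arm --targets "0 0 0 0 0 0; 0 0 0 0 0 0; 0 0 0 0 0 0"

```text
time_s: 1.78
eef_pos: [0.5053, 0.1246, 0.1916]
eef_rot: [0.0, 0.032, 0.999, 0.0]
wrist_force: [0.1, -0.4, -0.1]
opening: 0.597
```

Run:
```python
from h import *
from bench import optics,ctrl
c=optics.camera("wrist"); o=ctrl.get_obs();print(o["time_s"],o["eef_pos"],o["eef_rot"],o["wrist_force"])
x0,y0=280,140
crop(c,280,370,140,250,5.4,"w2.png")
for n,p in dict(axis=(.4895,.1238,.074),hinge=(.5446,.1202,.074)).items(): print(n,(proj(c,p)-[280,140])*5.4)
```

```text
1.825 [0.50527403 0.12452227 0.19161783] [2.66935975e-04 3.19752472e-02 9.99488623e-01 7.23048581e-05] [0.53035337 0.87265723 0.70692248]
axis [195.673469   189.03389939]
hinge [196.53723386 500.06872797]
```

View pics/w2.png

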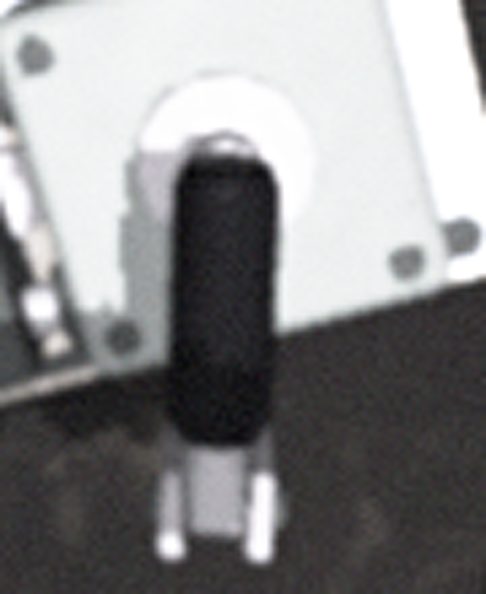

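Run:
```python
from h import *
from bench import optics,ctrl
c=optics.camera("wrist"); s=optics.camera("scene"); 
print(proj(c,ctrl.get_obs()["eef_pos"]), c["xyz"])
for p in[(226,160),(219,440),(216,520),(216,550)]: print("w",p,unproj(c,280+p[0]/5.4,140+p[1]/5.4,.074))
crop(s,325,375,190,230,16,"s2.png")
for n,p in dict(axis=(.4895,.1238,.074),hinge=(.5446,.1202,.074)).items(): print(n,(proj(s,p)-[325,190])*16)
```

```text
[317.2071517  256.70758243] [0.42723251 0.13042452 0.33355907]
w (226, 160) [0.48497977 0.12894753 0.074     ]
w (219, 440) [0.53363056 0.1247223  0.074     ]
w (216, 520) [0.54854662 0.12325251 0.074     ]
w (216, 550) [0.55427993 0.12288508 0.074     ]
axis [383.46197182 139.20555185]
hinge [287.67925126 347.79964421]
```

View pics/s2.png

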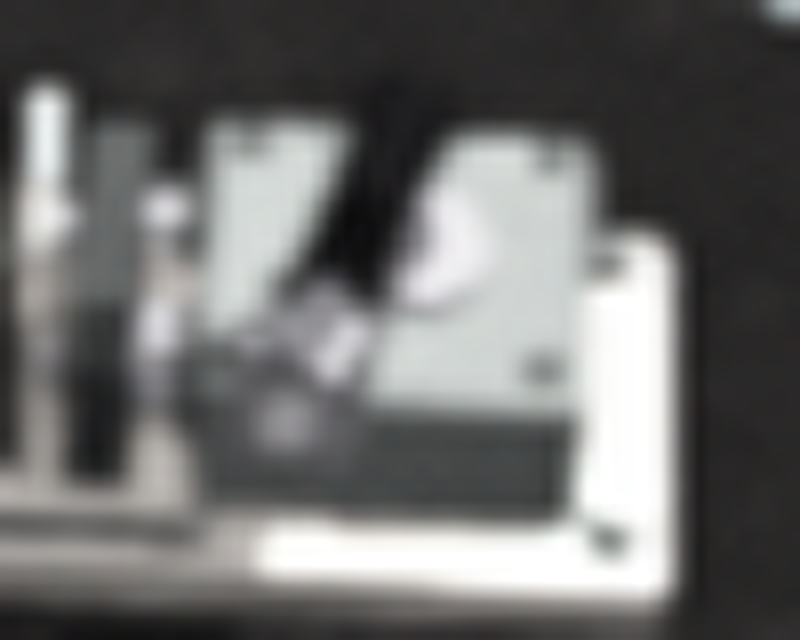

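Request:
step_arm --targets "0 0 20 0 0 0; 0 1 40 0 0 0; 0 1 60 0 0 0; 0 1 80 0 0 0; 0 1 80 0 0 0; 0 1 80 0 0 0" --grip 50

```text
time_s: 2.68
eef_pos: [0.5059, 0.1249, 0.1121]
eef_rot: [0.0, 0.032, 0.999, 0.0]
wrist_force: [-0.3, 0.3, 0.1]
opening: 0.5
```

Run:
```python
from h import *
from bench import optics,ctrl
c=optics.camera("wrist"); o=ctrl.get_obs();print(o["time_s"],o["eef_pos"],o["eef_rot"],o["wrist_force"])
crop(c,220,420,150,400,2.4,"w3.png")
```

```text
2.725 [0.50612181 0.12480877 0.11233822] [8.13987079e-04 3.22948130e-02 9.99478054e-01 3.54966456e-05] [-0.30737382  0.62325373 -0.02971345]
```

View pics/w3.png

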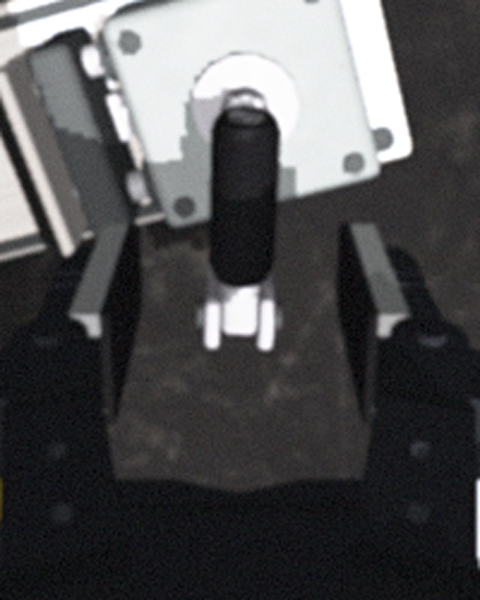

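Request:
step_arm --targets "0 1 15 0 0 0; 0 1 30 0 0 0; 0 1 45 0 0 0; 0 1 52 0 0 0; 0 1 52 0 0 0; 0 1 52 0 0 0" --grip 40

```text
time_s: 3.48
eef_pos: [0.5058, 0.1256, 0.0596]
eef_rot: [0.0, 0.032, 0.999, 0.0]
wrist_force: [-0.0, 0.4, 0.1]
opening: 0.4
```

Request:
step_arm --targets "0 0 0 0 0 0; 0 0 0 0 0 0; 0 0 0 0 0 0; 0 0 0 0 0 0" --grip 10

```text
time_s: 3.98
eef_pos: [0.5059, 0.1258, 0.0597]
eef_rot: [0.001, 0.032, 0.999, 0.0]
wrist_force: [-0.4, 1.7, 3.2]
opening: 0.185
```

Run:
```python
from h import *
from bench import optics,ctrl
c=optics.camera("wrist"); o=ctrl.get_obs();print(o["time_s"],o["eef_pos"],o["eef_rot"],o["wrist_force"],o["torque"],o["opening"])
crop(c,220,420,150,400,2.4,"w4.png")
```

```text
4.025 [0.50592608 0.12574456 0.05971396] [5.33187751e-04 3.24780410e-02 9.99472301e-01 1.06181083e-04] [0.84767701 0.84356934 4.06748818] [ 0.17895262 -0.04016776 -0.19472731] 0.19104164368701335
```

View pics/w4.png

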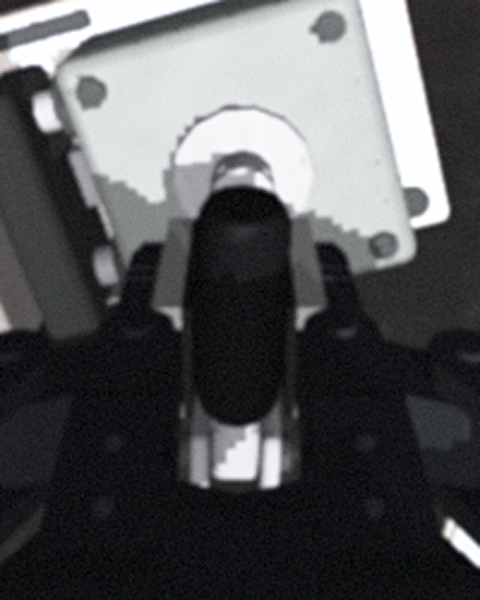

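Request:
step_arm --targets "-0.4 0 -5.3 0 0 0; -1.4 0 -10.6 0 0 0; -3.1 0 -15.7 0 0 0; -5.5 0 -20.5 0 0 0; -5.5 0 -20.5 0 0 0"

```text
time_s: 4.65
eef_pos: [0.5099, 0.1253, 0.0789]
eef_rot: [-0.001, 0.032, 0.999, -0.0]
wrist_force: [1.6, 1.7, -10.5]
opening: 0.188
```

Run:
```python
from h import *
from bench import optics,ctrl
c=optics.camera("wrist"); o=ctrl.get_obs();print(o["time_s"],o["eef_pos"],o["eef_rot"],o["wrist_force"],o["torque"],o["opening"])
crop(c,220,420,150,400,2.4,"w5.png")
```

```text
4.7 [0.50992672 0.12533474 0.07891172] [-1.14029436e-03  3.23881326e-02  9.99474716e-01 -2.02653015e-05] [  2.69768994   1.5937635  -10.17966026] [ 0.24504382 -0.02940515 -0.17583131] 0.1903184690100668
```

View pics/w5.png

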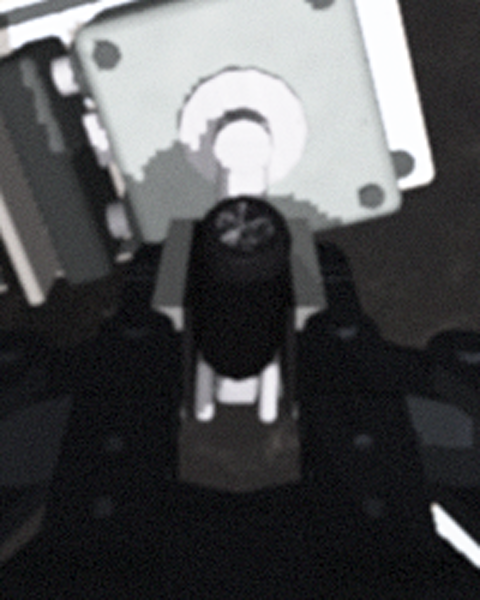

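Request:
step_arm --targets "-3.2 0 -4.5 0 0 0; -6.5 0 -8.5 0 0 0; -10.5 0 -12 0 0 0; -15 0 -15 0 0 0; -20 0 -17.3 0 0 0; -25 0 -19 0 0 0; -30 0 -20 0 0 0; -30 0 -20 0 0 0"

```text
time_s: 5.7
eef_pos: [0.5406, 0.123, 0.0997]
eef_rot: [-0.001, 0.032, 0.999, -0.0]
wrist_force: [-5.0, -0.6, -11.7]
opening: 0.178
```

Run:
```python
from h import *
from bench import optics,ctrl
c=optics.camera("wrist"); o=ctrl.get_obs();print(o["time_s"],o["eef_pos"],o["eef_rot"],o["wrist_force"],o["torque"],o["opening"])
crop(c,220,420,150,400,2.4,"w6.png")
```

```text
5.75 [0.54056541 0.12306898 0.09966458] [-7.36318817e-04  3.22929194e-02  9.99478126e-01 -3.18522910e-04] [ -4.9140542   -0.5207688  -11.42540476] [-0.26572305  1.10157967 -0.03562637] 0.17984798643230518
```

View pics/w6.png

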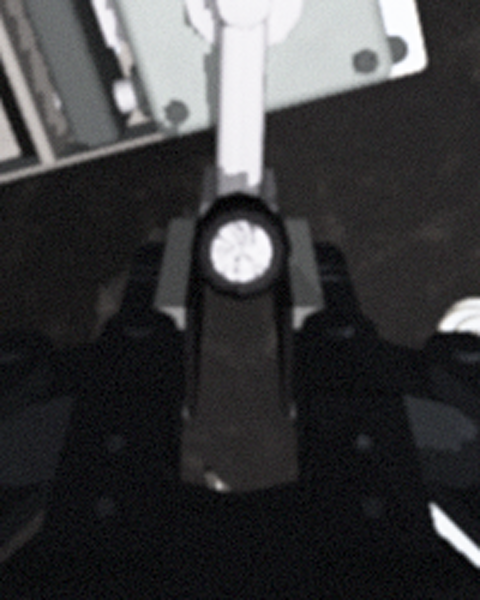

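Request:
step_arm --targets "-1.5 0 0 0 0 0; -3 0 0 0 0 0; -4.5 0 0 0 0 0; -6 0 0.5 0 0 0; -6 0 0.5 0 0 0"

```text
time_s: 6.38
eef_pos: [0.5456, 0.1227, 0.0998]
eef_rot: [-0.002, 0.032, 0.999, -0.0]
wrist_force: [-10.7, 0.0, -3.3]
opening: 0.171
```

Request:
step_arm --targets "-1 0 0 0 0 0; -2 0 0 0 0 0; -2 0 0 0 0 0"

```text
time_s: 6.75
eef_pos: [0.5476, 0.1231, 0.0996]
eef_rot: [-0.002, 0.032, 0.999, 0.0]
wrist_force: [-9.7, -0.3, -5.2]
opening: 0.164
```

Run:
```python
from h import *
from bench import optics,ctrl
o=ctrl.get_obs();print(o["time_s"],o["eef_pos"],o["eef_rot"],o["wrist_force"],o["torque"],o["opening"])
c=optics.camera("wrist"); crop(c,220,420,150,400,2.4,"w7.png")
```

```text
6.75 [0.54763274 0.12308624 0.0996344 ] [-1.68574461e-03  3.21624430e-02  9.99481231e-01  6.53699928e-05] [-9.70174852 -0.26993877 -5.15331702] [0.31656375 1.94039002 0.05037506] 0.16412595770429145
```

View pics/w7.png

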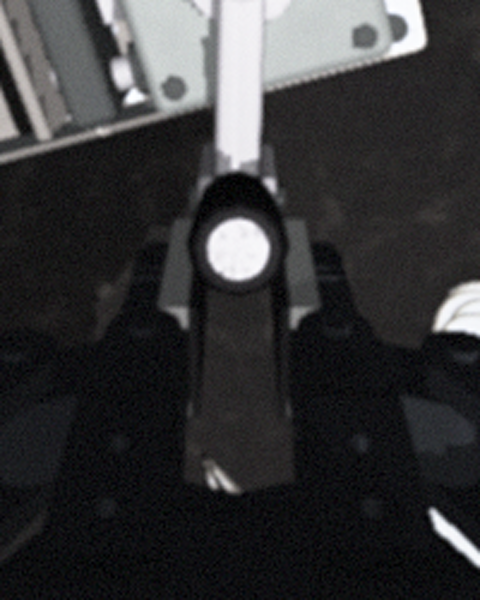

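Run:
```python
from h import *
from bench import optics,ctrl
c=optics.camera("wrist"); s=optics.camera("scene");t=optics.camera("top")
f=lambda u,v:(220+u/2.4,150+v/2.4)
print(unproj(c,*f(238,248),.137), "arm end", unproj(c,*f(242,170),.062),"cheeks",unproj(c,*f(240,160),.074))
for th in(75,80,85,90,95):
    a=np.radians(th);p=np.array([.5475-.064*np.cos(a),.1225,.074+.064*np.sin(a)]);q=proj(c,p);print(th,(q-[220,150])*2.4)
q=proj(c,(.5475,.1225,.074));print("hinge",(q-[220,150])*2.4)
crop(s,310,390,160,240,8,"s3.png")
for n,p in dict(hinge=(.547,.1225,.074),top=(.547,.1225,.136)).items(): print(n,(proj(s,p)-[310,160])*8)
```

```text
[0.52581193 0.12532939 0.137     ] arm end [0.54263452 0.12526336 0.062     ] cheeks [0.53511451 0.12518885 0.074     ]
75 [222.86034911 273.48334081]
80 [225.06991985 306.44402965]
85 [227.33853248 337.84902781]
90 [229.62117315 367.13193344]
95 [231.87449555 393.81718123]
hinge [232.52118197 206.40780383]
hinge [268.70930158 420.06274121]
top [276.75932064 286.30889971]
```

View pics/s3.png

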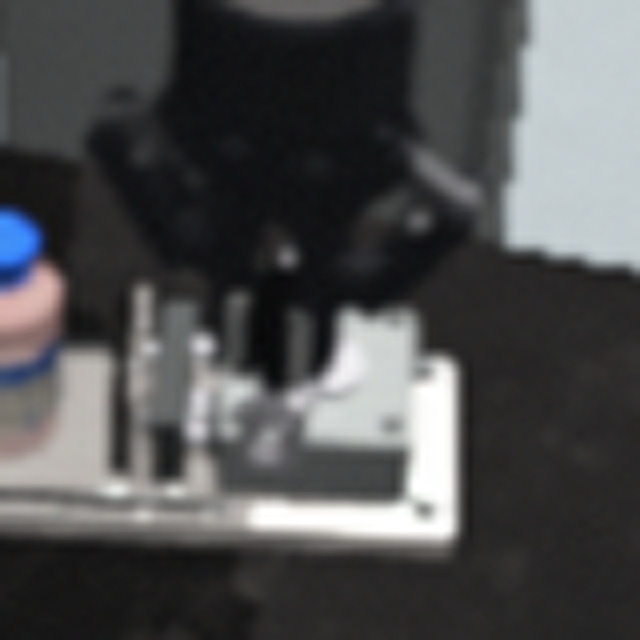

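The wrist and scene views agree that the handle is at about 70° and the pads have gone off-centre on it. I'll open, recentre the pads on the sleeve and close again before folding the rest.

Request:
step_arm --targets "0 0 0 0 0 0; 0 0 0 0 0 0; 7 0 0 0 0 0; 14 0 0 0 0 0; 14 0 0 0 0 0" --grip 40

```text
time_s: 7.58
eef_pos: [0.5343, 0.1239, 0.0994]
eef_rot: [-0.0, 0.032, 0.999, 0.0]
wrist_force: [0.5, -0.4, -0.0]
opening: 0.395
```

Run:
```python
from h import *
from bench import optics,ctrl
o=ctrl.get_obs();print(o["time_s"],o["eef_pos"],o["eef_rot"],o["wrist_force"],o["torque"],o["opening"])
c=optics.camera("wrist"); crop(c,220,420,150,400,2.4,"w8.png")
f=lambda u,v:(220+u/2.4,150+v/2.4)
for th in(65,70,75,80,85,90):
    a=np.radians(th);r=[]
    for h in(0,.014,.064):
        p=np.array([.5465-h*np.cos(a),.1225,.074+h*np.sin(a)]);r.append(np.round((proj(c,p)-[220,150])*2.4))
    print(th,*r)
```

```text
7.575 [0.53429373 0.12387707 0.09938   ] [-2.52585420e-05  3.22912796e-02  9.99478500e-01  1.34023791e-05] [ 0.49221117 -0.41970892 -0.00413936] [0.02560775 0.05203798 0.03905887] 0.3946063053534298
65 [233. 250.] [231. 254.] [219. 273.]
70 [233. 250.] [231. 259.] [221. 307.]
75 [233. 250.] [231. 264.] [223. 340.]
80 [233. 250.] [232. 269.] [226. 371.]
85 [233. 250.] [232. 274.] [228. 401.]
90 [233. 250.] [232. 279.] [230. 429.]
```

View pics/w8.png

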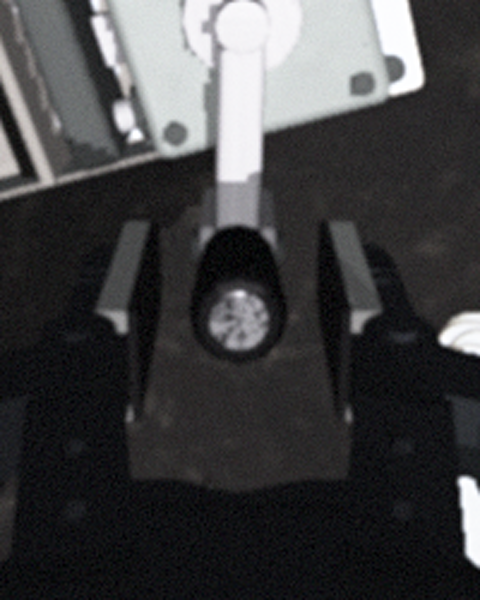

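Request:
step_arm --targets "0 0 0 0 0 0; 0 0 0 0 0 0; 0 0 0 0 0 0; -3 0 -0.8 0 0 0; -6 0 -1.4 0 0 0; -9 0 -1.8 0 0 0; -12 0 -2 0 0 0; -12 0 -2 0 0 0" --grip 10

```text
time_s: 8.62
eef_pos: [0.5433, 0.123, 0.0998]
eef_rot: [-0.004, 0.032, 0.999, -0.0]
wrist_force: [-10.3, -1.9, 6.1]
opening: 0.191
```

Request:
step_arm --targets "-1.5 0 0 0 0 0; -3 0 0 0 0 0; -4.5 0 0 0 0 0; -4.5 0 0 0 0 0"

```text
time_s: 9.12
eef_pos: [0.5467, 0.1227, 0.0995]
eef_rot: [-0.006, 0.032, 0.999, -0.0]
wrist_force: [-12.9, -1.4, 7.8]
opening: 0.189
```

Run:
```python
from h import *
from bench import optics,ctrl
o=ctrl.get_obs();print(o["time_s"],o["eef_pos"],o["eef_rot"],o["wrist_force"],o["torque"],o["opening"])
c=optics.camera("wrist"); crop(c,220,420,150,400,2.4,"w9.png")
f=lambda u,v:(220+u/2.4,150+v/2.4)
for th in(65,70,75,80,85,90):
    a=np.radians(th);r=[]
    for h in(0,.014,.064):
        p=np.array([.544-h*np.cos(a),.1225,.074+h*np.sin(a)]);r.append(np.round((proj(c,p)-[220,150])*2.4))
    print(th,*r)
```

```text
9.125 [0.54673766 0.12272556 0.0994929 ] [-5.53248842e-03  3.21290917e-02  9.99468344e-01 -3.78544589e-04] [-12.91330653  -1.41602638   7.78933103] [-0.32140654  2.57936549 -0.02267866] 0.18915365660549727
65 [233. 198.] [231. 196.] [220. 189.]
70 [233. 198.] [232. 202.] [222. 224.]
75 [233. 198.] [232. 207.] [224. 258.]
80 [233. 198.] [232. 212.] [226. 291.]
85 [233. 198.] [233. 217.] [228. 323.]
90 [233. 198.] [233. 222.] [230. 353.]
```

View pics/w9.png

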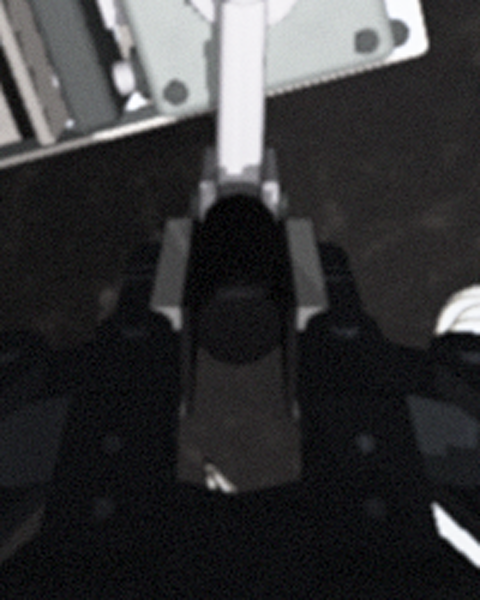

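Request:
step_arm --targets "-1.5 0 0 0 0 0; -3 0 0.5 0 0 0; -4.5 0 1 0 0 0; -4.5 0 1 0 0 0"

```text
time_s: 9.68
eef_pos: [0.5515, 0.1224, 0.0988]
eef_rot: [-0.005, 0.032, 0.999, -0.0]
wrist_force: [-13.3, -1.1, 8.3]
opening: 0.191
```

Run:
```python
from h import *
from bench import optics,ctrl
o=ctrl.get_obs();print(o["time_s"],o["eef_pos"],o["eef_rot"],o["wrist_force"],o["torque"],o["opening"])
c=optics.camera("wrist"); crop(c,220,420,150,400,2.4,"w10.png")
for th in(80,85,90,95):
    a=np.radians(th);r=[]
    for h in(0,.014,.064):
        p=np.array([.544-h*np.cos(a),.1225,.074+h*np.sin(a)]);r.append(np.round((proj(c,p)-[220,150])*2.4))
    print(th,*r)
```

```text
9.675 [0.55150227 0.1224197  0.09884508] [-5.21507819e-03  3.21345718e-02  9.99469878e-01 -3.68100025e-04] [-13.28709327  -1.14694558   8.27108311] [-0.25986413  2.52574776  0.05236935] 0.19066936097889253
80 [233. 181.] [232. 194.] [225. 267.]
85 [233. 181.] [232. 200.] [228. 300.]
90 [233. 181.] [233. 205.] [230. 331.]
95 [233. 181.] [233. 209.] [232. 359.]
```

View pics/w10.png

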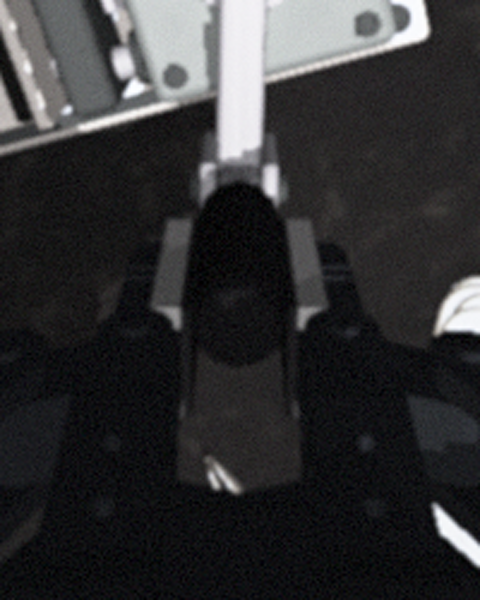

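Request:
step_arm --targets "-1 0 0 0 0 0; -2 0 0 0 0 0; -2 0 0 0 0 0"

```text
time_s: 10.1
eef_pos: [0.5518, 0.1224, 0.0987]
eef_rot: [-0.007, 0.032, 0.999, -0.0]
wrist_force: [-19.9, -2.0, 12.9]
opening: 0.19
```

Request:
step_arm --targets "-1 0 0 0 0 0; -2 0 0 0 0 0; -2 0 0 0 0 0"

```text
time_s: 10.48
eef_pos: [0.5521, 0.1225, 0.0986]
eef_rot: [-0.009, 0.032, 0.999, -0.001]
wrist_force: [-25.7, -2.3, 18.3]
opening: 0.194
```

Run:
```python
from h import *
from bench import optics,ctrl
o=ctrl.get_obs();print(o["time_s"],o["eef_pos"],o["eef_rot"],o["wrist_force"],o["torque"],o["opening"])
c=optics.camera("wrist"); crop(c,220,420,150,400,2.4,"w11.png")
for th in(80,85,90,95):
    a=np.radians(th);r=[]
    for h in(0,.014,.064):
        p=np.array([.544-h*np.cos(a),.1225,.074+h*np.sin(a)]);r.append(np.round((proj(c,p)-[220,150])*2.4))
    print(th,*r)
s=optics.camera("scene")
crop(s,310,390,160,240,8,"s4.png")
```

```text
10.475 [0.55209181 0.12246015 0.09855748] [-9.05913261e-03  3.17933674e-02  9.99453249e-01 -5.62220387e-04] [-25.69088872  -2.33015987  18.286112  ] [-0.3038351   4.63862794  0.029632  ] 0.19356583983937523
80 [233. 180.] [232. 193.] [225. 263.]
85 [233. 180.] [232. 198.] [227. 295.]
90 [233. 180.] [233. 203.] [230. 326.]
95 [233. 180.] [233. 208.] [232. 355.]
```

View pics/w11.png

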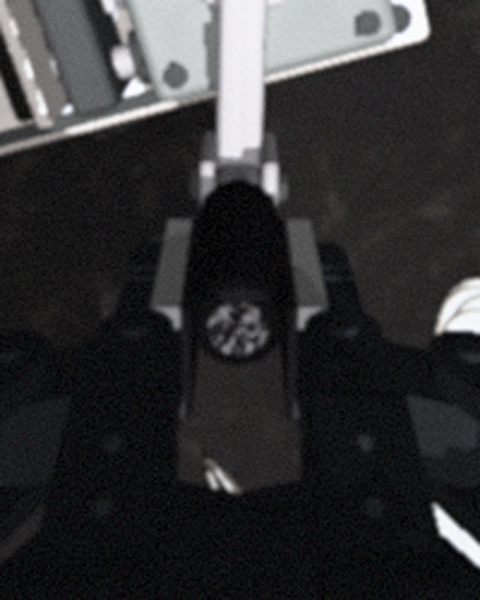

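View pics/s4.png

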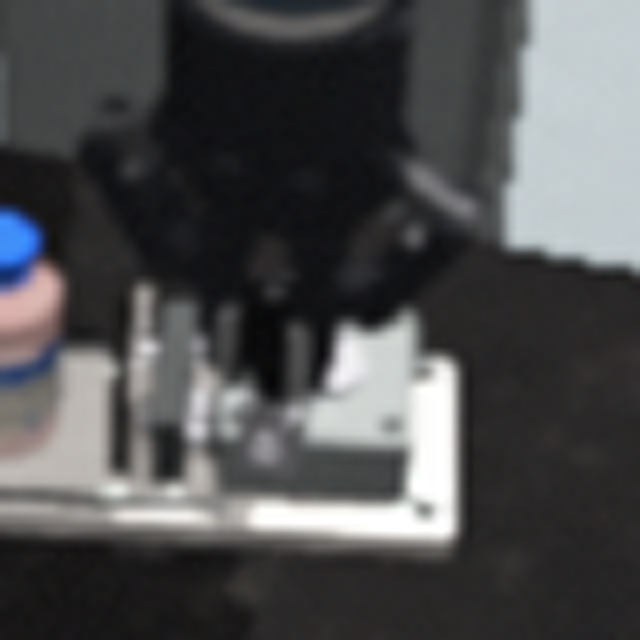

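Request:
step_arm --targets "0 0 0 0 0 0; 0 0 0 0 0 0; 5 0 0 0 0 0; 9 0 0 0 0 0; 9 0 0 0 0 0" --grip 40

```text
time_s: 11.2
eef_pos: [0.5505, 0.1228, 0.1003]
eef_rot: [-0.0, 0.032, 0.999, 0.0]
wrist_force: [-0.4, 0.6, -0.3]
opening: 0.397
```

Run:
```python
from h import *
from bench import optics,ctrl
o=ctrl.get_obs();print(o["time_s"],o["eef_pos"],o["eef_rot"],o["wrist_force"],o["torque"],o["opening"])
c=optics.camera("wrist"); crop(c,220,420,150,400,2.4,"w12.png")
for th in(80,85,90,95):
    a=np.radians(th);r=[]
    for h in(0,.014,.064):
        p=np.array([.545-h*np.cos(a),.1225,.074+h*np.sin(a)]);r.append(np.round((proj(c,p)-[220,150])*2.4))
    print(th,*r)
t=optics.camera("top");crop(t,245,365,165,235,6.6,"t12.png")
```

```text
11.2 [0.55052479 0.12276801 0.10025718] [-5.73284772e-05  3.23557507e-02  9.99476414e-01  2.83476182e-06] [-0.38720884  0.58146904 -0.26206337] [-0.0030307   0.01735426  0.01196594] 0.39674969341722804
80 [232. 185.] [231. 200.] [225. 276.]
85 [232. 185.] [231. 205.] [227. 308.]
90 [232. 185.] [232. 209.] [229. 338.]
95 [232. 185.] [232. 214.] [232. 365.]
```

View pics/w12.png

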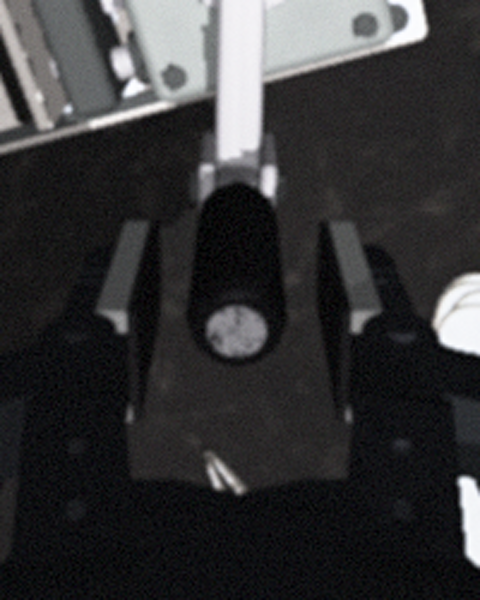

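Request:
step_arm --targets "5 0 0 0 0 0; 5 0 0 0 0 0; 5 0 0 0 0 0" --grip 40

```text
time_s: 11.68
eef_pos: [0.5459, 0.1231, 0.1003]
eef_rot: [0.0, 0.032, 0.999, 0.0]
wrist_force: [0.3, 0.4, -0.0]
opening: 0.401
```

Request:
step_arm --targets "0 0 0 0 0 0; 0 0 0 0 0 0; 0 0 0 0 0 0; 0 0 0 0 0 0" --grip 10

```text
time_s: 12.18
eef_pos: [0.546, 0.1228, 0.1005]
eef_rot: [0.0, 0.032, 0.999, -0.0]
wrist_force: [-1.3, -2.8, 3.5]
opening: 0.196
```

```bash
cat > rows.py <<'E'
import numpy as np,sys
a,b,n=map(float,sys.argv[1:4]); n=int(n)
P=lambda p:np.array([55*(1-np.cos(p)),-55*np.sin(p)])
print("; ".join("%.1f %.1f 0 0 0 0"%tuple(P(a+(b-a)*k/n)-P(a)) for k in range(1,n+1)))
E
cat > st.py <<'E'
from h import *
from bench import ctrl
import sys
psi=float(sys.argv[1]); o=ctrl.get_obs();f=o["wrist_force"]
y=-0.072-psi; u=np.array([np.cos(y),np.sin(y)]);t=np.array([np.sin(y),-np.cos(y)])
print(o["time_s"],o["eef_pos"],"F",f.round(1),"tang %.2f rad %.2f"%(f[:2]@t,f[:2]@u),o["opening"])
E
python3 st.py 0; python3 rows.py 0 0.8 8;python3 rows.py 0.8 1.6 8
```

```text
12.175 [0.5459868  0.12281615 0.10048035] F [-1.3 -2.8  3.5] tang 2.89 rad -1.14 0.19573616501068572
0.3 -5.5 0 0 0 0; 1.1 -10.9 0 0 0 0; 2.5 -16.3 0 0 0 0; 4.3 -21.4 0 0 0 0; 6.7 -26.4 0 0 0 0; 9.6 -31.1 0 0 0 0; 12.9 -35.4 0 0 0 0; 16.7 -39.5 0 0 0 0
4.1 -3.6 0 0 0 0; 8.6 -6.8 0 0 0 0; 13.4 -9.6 0 0 0 0; 18.4 -11.8 0 0 0 0; 23.6 -13.5 0 0 0 0; 29.0 -14.7 0 0 0 0; 34.4 -15.4 0 0 0 0; 39.9 -15.5 0 0 0 0
```

Request:
step_arm --targets "0.3 -5.5 0 0 0 0; 1.1 -10.9 0 0 0 0; 2.5 -16.3 0 0 0 0; 4.3 -21.4 0 0 0 0"

```text
time_s: 12.68
eef_pos: [0.5407, 0.1034, 0.1005]
eef_rot: [0.001, 0.032, 0.999, 0.002]
wrist_force: [1.7, 7.3, 1.9]
opening: 0.19
```

```bash
python3 st.py 0.4; python3 rows.py 0.4 1.2 8
```

```text
12.675 [0.54067722 0.10344586 0.10051834] F [1.7 7.3 1.9] tang -7.23 rad -1.82 0.18998400306467608
2.4 -5.0 0 0 0 0; 5.3 -9.6 0 0 0 0; 8.6 -14.0 0 0 0 0; 12.3 -18.0 0 0 0 0; 16.5 -21.7 0 0 0 0; 20.9 -24.9 0 0 0 0; 25.7 -27.6 0 0 0 0; 30.7 -29.8 0 0 0 0
```

Request:
step_arm --targets "2.4 -5.0 0 0 0 0; 5.3 -9.6 0 0 0 0; 8.6 -14.0 0 0 0 0; 12.3 -18.0 0 0 0 0; 16.5 -21.7 0 0 0 0; 20.9 -24.9 0 0 0 0; 25.7 -27.6 0 0 0 0; 30.7 -29.8 0 0 0 0"

```text
time_s: 13.68
eef_pos: [0.5089, 0.0754, 0.1006]
eef_rot: [0.002, 0.033, 0.999, 0.001]
wrist_force: [5.5, 6.4, -1.3]
opening: 0.192
```

```bash
python3 st.py 1.2; python3 rows.py 1.2 2.0 8
python3 - <<'E'
from h import *
from bench import optics
t=optics.camera("top");crop(t,245,365,165,235,6.6,"t13.png")
s=optics.camera("scene");crop(s,260,380,160,240,6.6,"s13.png")
E
```

```text
13.675 [0.50890409 0.07535418 0.10057603] F [ 5.5  6.4 -1.3] tang -7.12 rad -4.45 0.19184130102876817
5.2 -1.7 0 0 0 0; 10.6 -2.9 0 0 0 0; 16.0 -3.6 0 0 0 0; 21.5 -3.7 0 0 0 0; 27.0 -3.3 0 0 0 0; 32.4 -2.3 0 0 0 0; 37.7 -0.8 0 0 0 0; 42.8 1.3 0 0 0 0
```

View pics/s13.png

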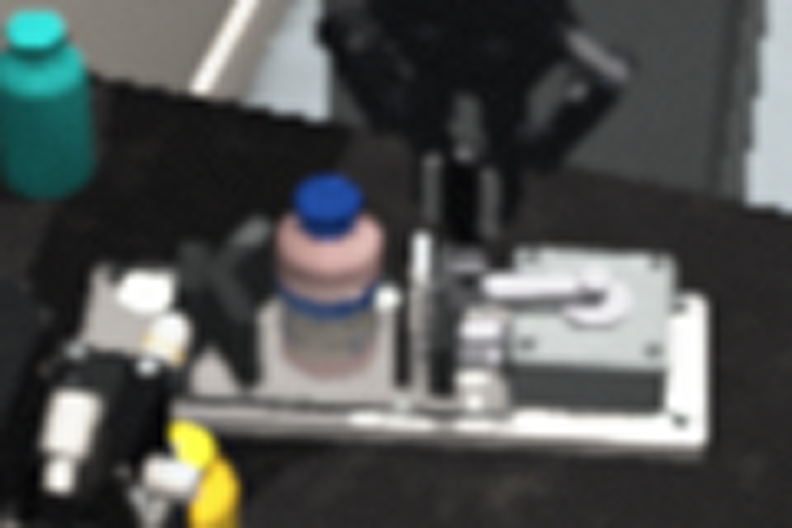

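Request:
step_arm --targets "5.2 -1.6 0 0 0 0; 10.6 -2.6 0 0 0 0; 16.0 -3.2 0 0 0 0; 21.5 -3.2 0 0 0 0; 27.0 -2.7 0 0 0 0; 32.4 -1.6 0 0 0 0; 37.7 0 0 0 0 0; 42.8 2.1 0 0 0 0"

```text
time_s: 14.78
eef_pos: [0.4667, 0.0783, 0.1006]
eef_rot: [0.002, 0.032, 0.999, -0.001]
wrist_force: [5.1, -3.8, -3.2]
opening: 0.194
```

```bash
python3 st.py 2.0; python3 rows.py 2.0 2.8 8
```

```text
14.775 [0.46673277 0.07829578 0.10060522] F [ 5.1 -3.8 -3.2] tang -6.32 rad 0.86 0.19380539529341845
4.9 2.5 0 0 0 0; 9.5 5.5 0 0 0 0; 13.8 9.0 0 0 0 0; 17.7 12.9 0 0 0 0; 21.2 17.1 0 0 0 0; 24.2 21.7 0 0 0 0; 26.8 26.5 0 0 0 0; 28.9 31.6 0 0 0 0
```

Request:
step_arm --targets "5.2 2.4 0 0 0 0; 10 5.3 0 0 0 0; 14.4 8.7 0 0 0 0; 18.4 12.5 0 0 0 0; 22 16.7 0 0 0 0; 25 21.3 0 0 0 0; 27.6 26.2 0 0 0 0; 29.7 31.3 0 0 0 0"

```text
time_s: 15.78
eef_pos: [0.4386, 0.1111, 0.1006]
eef_rot: [0.001, 0.032, 0.999, -0.001]
wrist_force: [3.8, -6.1, -1.1]
opening: 0.193
```

```bash
python3 st.py 2.8; python3 rows.py 2.8 3.6 8
python3 - <<'E'
from h import *
from bench import optics
t=optics.camera("top");crop(t,245,365,165,235,6.6,"t14.png")
s=optics.camera("scene");crop(s,260,380,160,240,6.6,"s14.png")
E
```

```text
15.775 [0.438601   0.11113537 0.10056254] F [ 3.8 -6.1 -1.1] tang -6.88 rad -1.99 0.19254193206966333
1.6 5.3 0 0 0 0; 2.6 10.7 0 0 0 0; 3.1 16.1 0 0 0 0; 3.1 21.6 0 0 0 0; 2.5 27.1 0 0 0 0; 1.4 32.5 0 0 0 0; -0.3 37.7 0 0 0 0; -2.5 42.8 0 0 0 0
```

View pics/s14.png

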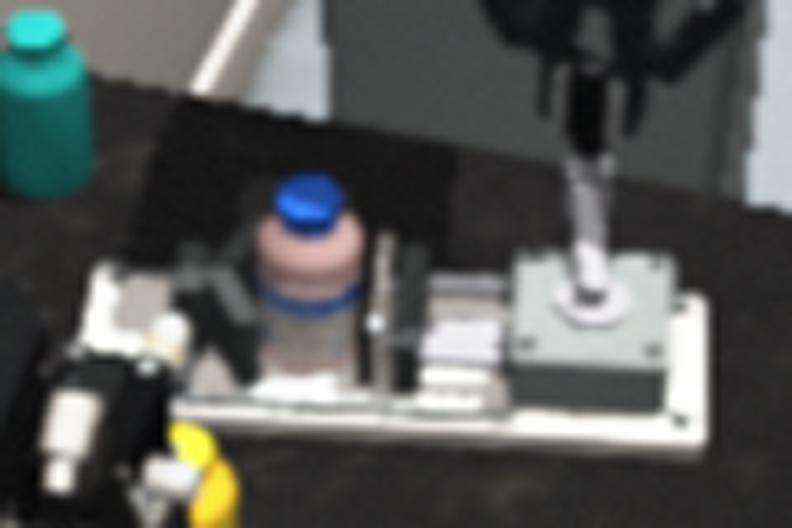

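View pics/t14.png

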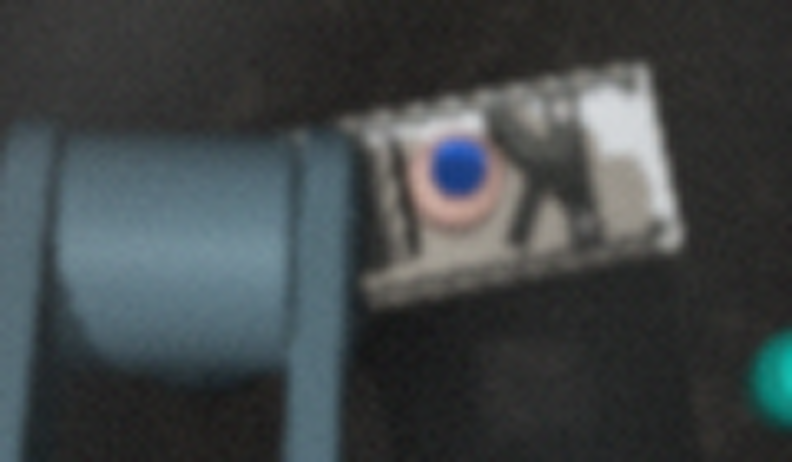

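```bash
python3 rows.py 2.8 3.1 6;python3 rows.py 3.1 3.4 6;python3 rows.py 3.4 3.6 5
```

```text
0.9 2.6 0 0 0 0; 1.6 5.3 0 0 0 0; 2.2 8.0 0 0 0 0; 2.6 10.7 0 0 0 0; 2.9 13.4 0 0 0 0; 3.1 16.1 0 0 0 0
0.0 2.7 0 0 0 0; -0.0 5.5 0 0 0 0; -0.3 8.2 0 0 0 0; -0.6 11.0 0 0 0 0; -1.1 13.7 0 0 0 0; -1.8 16.3 0 0 0 0
-0.6 2.1 0 0 0 0; -1.3 4.2 0 0 0 0; -2.1 6.3 0 0 0 0; -2.9 8.3 0 0 0 0; -3.9 10.3 0 0 0 0
```

Request:
step_arm --targets "0.9 2.6 0 0 0 0; 1.6 5.3 0 0 0 0; 2.2 8.0 0 0 0 0; 2.6 10.7 0 0 0 0; 2.9 13.4 0 0 0 0; 3.1 16.1 0 0 0 0"

```text
time_s: 16.62
eef_pos: [0.4361, 0.1273, 0.1005]
eef_rot: [0.001, 0.032, 0.999, -0.001]
wrist_force: [1.1, -6.1, 1.6]
opening: 0.192
```

```bash
python3 st.py 3.1
```

```text
16.625 [0.43612179 0.12732395 0.10052948] F [ 1.1 -6.1  1.6] tang -6.05 rad -1.27 0.19222800222459413
```

Request:
step_arm --targets "0.0 2.7 0 0 0 0; 0 5.5 0 0 0 0; -0.3 8.2 0 0 0 0; -0.6 11.0 0 0 0 0; -1.1 13.7 0 0 0 0; -1.8 16.3 0 0 0 0"

```text
time_s: 17.38
eef_pos: [0.4384, 0.1435, 0.1005]
eef_rot: [0.0, 0.032, 0.999, -0.001]
wrist_force: [-1.4, -6.7, 3.9]
opening: 0.192
```

```bash
python3 st.py 3.4
python3 - <<'E'
from h import *
from bench import optics
t=optics.camera("top");crop(t,245,365,165,235,6.6,"t15.png")
s=optics.camera("scene");crop(s,260,380,160,240,6.6,"s15.png")
E
```

```text
17.375 [0.43842672 0.14351333 0.10045623] F [-1.4 -6.7  3.9] tang -6.75 rad -0.87 0.1923288370840048
```

View pics/s15.png

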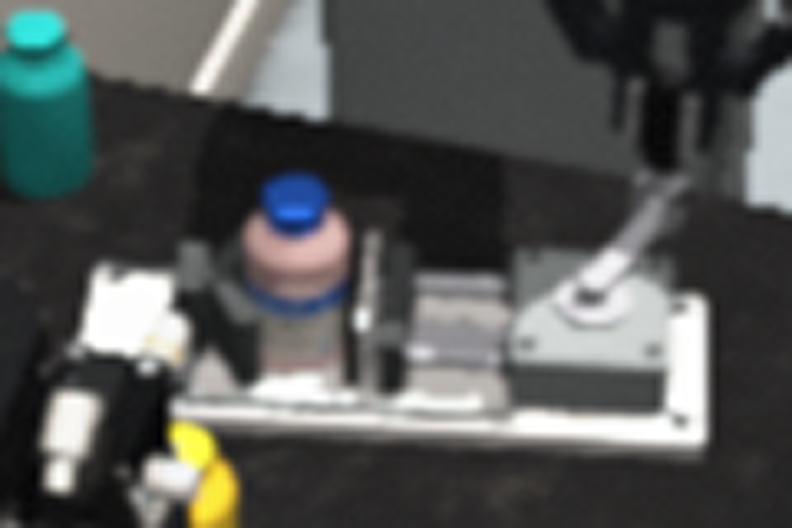

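View pics/t15.png

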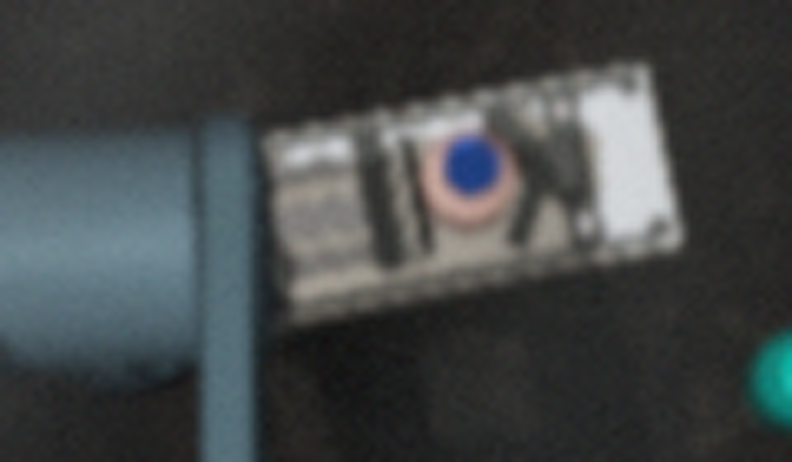

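Request:
step_arm --targets "-0.5 1.8 0 0 0 0; -1.1 3.5 0 0 0 0; -1.7 5.2 0 0 0 0"

```text
time_s: 17.85
eef_pos: [0.4403, 0.1486, 0.1005]
eef_rot: [-0.0, 0.032, 0.999, -0.001]
wrist_force: [-2.1, -5.8, 4.6]
opening: 0.195
```

Request:
step_arm --targets "-0.7 1.7 0 0 0 0; -1.4 3.4 0 0 0 0; -2.2 5 0 0 0 0"

```text
time_s: 18.23
eef_pos: [0.4426, 0.1535, 0.1005]
eef_rot: [-0.0, 0.032, 0.999, -0.001]
wrist_force: [-3.3, -6.1, 5.7]
opening: 0.192
```

```bash
python3 st.py 3.6
```

```text
18.225 [0.44261448 0.15350771 0.10045062] F [-3.3 -6.1  5.7] tang -6.87 rad -0.25 0.19199176610973323
```

Request:
step_arm --targets "-0.7 1.8 -0.3 0 0 0; -1.4 3.5 -0.6 0 0 0; -2.2 5.1 -1 0 0 0"

```text
time_s: 18.6
eef_pos: [0.445, 0.1579, 0.1006]
eef_rot: [-0.0, 0.032, 0.999, -0.002]
wrist_force: [0.7, -8.7, -4.2]
opening: 0.192
```

```bash
python3 st.py 3.7
```

```text
18.6 [0.44496499 0.15786982 0.1006002 ] F [ 0.7 -8.7 -4.2] tang -6.62 rad -5.66 0.19180800932857722
```

Request:
step_arm --targets "-1 1.5 0 0 0 0; -2 3 0 0 0 0; -3.1 4.5 0 0 0 0"

```text
time_s: 18.98
eef_pos: [0.448, 0.1619, 0.1005]
eef_rot: [-0.001, 0.032, 0.999, -0.002]
wrist_force: [-2.1, -10.1, 0.1]
opening: 0.19
```

```bash
python3 st.py 3.8
```

```text
18.975 [0.44796522 0.16194705 0.10053463] F [ -2.1 -10.1   0.1] tang -8.92 rad -5.22 0.1901767738804229
```

Request:
step_arm --targets "-0.5 0.7 0 0 0 0; -1.0 1.3 0 0 0 0"

```text
time_s: 19.23
eef_pos: [0.4489, 0.1631, 0.1005]
eef_rot: [-0.001, 0.032, 0.999, -0.002]
wrist_force: [-1.4, -9.3, 0.6]
opening: 0.193
```

```bash
python3 st.py 3.83;python3 - <<'E'
from h import *
from bench import optics
t=optics.camera("top");crop(t,245,365,165,235,6.6,"t16.png")
E
python3 st.py 3.83
```

```text
19.225 [0.44887654 0.16311171 0.10052138] F [-1.4 -9.3  0.6] tang -7.65 rad -5.40 0.19297442435990794
19.275 [0.44891336 0.16314249 0.100527  ] F [-1.1 -9.  -0.8] tang -7.26 rad -5.44 0.1970487203208115
```

View pics/t16.png

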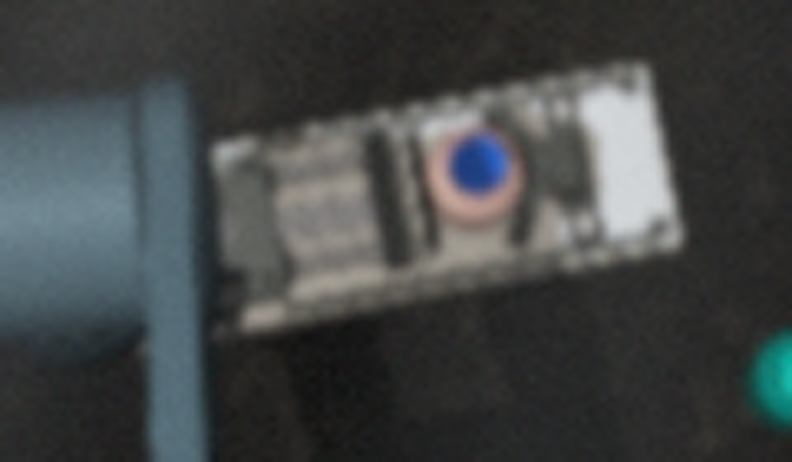

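Request:
step_arm --targets "-0.6 0.6 0 0 0 0; -1.2 1.2 0 0 0 0"

```text
time_s: 19.52
eef_pos: [0.4499, 0.1642, 0.1005]
eef_rot: [-0.001, 0.032, 0.999, -0.002]
wrist_force: [-2.6, -9.1, 2.1]
opening: 0.185
```

```bash
python3 st.py 3.86
```

```text
19.525 [0.44989237 0.16424181 0.10051082] F [-2.6 -9.1  2.1] tang -8.24 rad -4.65 0.18469308883311503
```

Request:
step_arm --targets "-0.6 0.6 0 0 0 0; -1.2 1.2 0 0 0 0"

```text
time_s: 19.77
eef_pos: [0.4509, 0.1654, 0.1005]
eef_rot: [-0.002, 0.032, 0.999, -0.002]
wrist_force: [-4.8, -10.1, 2.1]
opening: 0.194
```

```bash
python3 st.py 3.89
```

```text
19.775 [0.45093739 0.16536701 0.10047578] F [ -4.8 -10.1   2.1] tang -10.40 rad -4.10 0.19409318828508798
```

Request:
step_arm --targets "-0.6 0.6 0 0 0 0; -1.2 1.2 0 0 0 0"

```text
time_s: 20.02
eef_pos: [0.452, 0.1665, 0.1005]
eef_rot: [-0.002, 0.032, 0.999, -0.002]
wrist_force: [-4.5, -9.0, 2.9]
opening: 0.191
```

```bash
python3 st.py 3.92
```

```text
20.025 [0.45201482 0.16648762 0.10047897] F [-4.5 -9.   2.9] tang -9.38 rad -3.81 0.1914714483242035
```

```bash
for i in 1 2 3 4 5 6; do python3 st.py 3.92; python3 -c "
from bench import optics
from h import *
c=optics.camera('wrist');crop(c,0,640,0,400,1.25,'w20.png')"; done
```

```text
20.025 [0.45201482 0.16648762 0.10047897] F [-4.5 -9.   2.9] tang -9.38 rad -3.81 0.1914714483242035
20.075 [0.45208355 0.16653368 0.10049402] F [-3.6 -9.4  3.5] tang -8.91 rad -4.64 0.19646076786285593
20.125 [0.45208485 0.16652391 0.10049292] F [ -3.4 -10.1   3.2] tang -9.19 rad -5.33 0.19075083263404372
20.175 [0.45210477 0.16651949 0.10051958] F [ -4.2 -10.    3. ] tang -9.73 rad -4.74 0.19510148568016686
20.225 [0.45204495 0.16651495 0.10047159] F [-4.  -9.2  2.7] tang -9.08 rad -4.28 0.1930524145299946
20.275 [0.45204153 0.16652952 0.10047076] F [-3.5 -9.2  2.5] tang -8.71 rad -4.61 0.19480132097529634
```

View pics/w20.png

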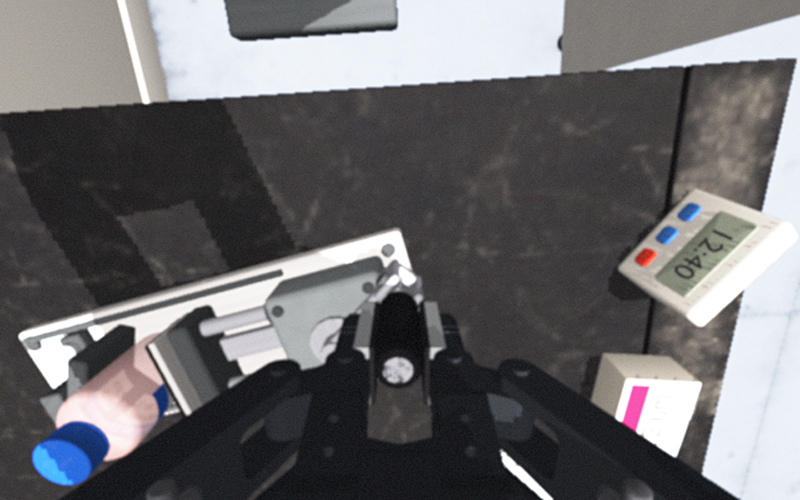

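Request:
step_arm --targets "-0.6 0.6 0 0 0 0; -1.2 1.2 0 0 0 0"

```text
time_s: 20.58
eef_pos: [0.4531, 0.1676, 0.1005]
eef_rot: [-0.002, 0.032, 0.999, -0.002]
wrist_force: [-4.8, -9.4, 4.2]
opening: 0.197
```

```bash
for i in 1 2 3 4 5 6; do python3 st.py 3.95; python3 -c "
from bench import optics
c=optics.camera('wrist')"; done
```

```text
20.575 [0.45312938 0.16757116 0.10046177] F [-4.8 -9.4  4.2] tang -9.68 rad -4.20 0.19674134393290693
20.625 [0.45317422 0.16763962 0.10047347] F [-4.8 -9.2  2.1] tang -9.59 rad -4.00 0.19491193633263604
20.675 [0.45319669 0.16760709 0.10048909] F [-4.2 -8.8  3.5] tang -8.81 rad -4.08 0.19369145780521943
20.725 [0.45318536 0.16761618 0.10047709] F [-4.  -9.5  4.1] tang -9.11 rad -4.77 0.19727462375293842
20.775 [0.45318982 0.16760444 0.10048136] F [-4.4 -9.7  3.4] tang -9.54 rad -4.65 0.1941549568947816
20.825 [0.45317165 0.1675931  0.10047537] F [-5.2 -9.4  3.6] tang -9.95 rad -3.96 0.1965050810627347
```

Request:
step_arm --targets "-0.6 0.6 0 0 0 0; -1.3 1.1 0 0 0 0"

```text
time_s: 21.12
eef_pos: [0.4543, 0.1686, 0.1005]
eef_rot: [-0.002, 0.032, 0.999, -0.002]
wrist_force: [-5.3, -9.7, 4.9]
opening: 0.194
```

```bash
for i in 1 2 3 4 5 6; do python3 st.py 3.98; python3 -c "
from bench import optics
c=optics.camera('wrist')"; done
```

```text
21.125 [0.45429145 0.16858756 0.10045706] F [-5.3 -9.7  4.9] tang -10.15 rad -4.39 0.1943933619932604
21.175 [0.45428642 0.16865723 0.10043902] F [-5.8 -9.2  3.5] tang -10.22 rad -3.71 0.19706406228282922
21.225 [0.45431979 0.16864071 0.10045511] F [-5.3 -9.7  3.2] tang -10.09 rad -4.40 0.19659764168088187
21.275 [0.45428328 0.16865265 0.10043084] F [-5.4 -9.4  3.3] tang -10.01 rad -4.09 0.1923862687559023
21.325 [0.45432881 0.16865028 0.10047562] F [-5.3 -8.8  3.6] tang -9.57 rad -3.75 0.19947614601278624
21.375 [0.45432739 0.16863036 0.10047581] F [ -5.6 -10.2   4.9] tang -10.67 rad -4.57 0.19636635074463546
```

Request:
step_arm --targets "0.7 -1.2 0 0 0 0; 1.3 -2.3 0 0 0 0; 1.3 -2.3 0 0 0 0"

```text
time_s: 21.8
eef_pos: [0.4541, 0.1683, 0.1006]
eef_rot: [-0.001, 0.032, 0.999, -0.0]
wrist_force: [0.2, -1.2, -3.5]
opening: 0.196
```

```bash
python3 st.py 3.98
```

```text
21.8 [0.45408836 0.16827755 0.10061901] F [ 0.2 -1.2 -3.5] tang -0.56 rad -1.12 0.1959702323469271
```

Unloaded. Now I'll open and lift straight up.

Request:
step_arm --targets "0 0 0 0 0 0; 0 0 0 0 0 0; 0 0 0 0 0 0" --grip 45

```text
time_s: 22.18
eef_pos: [0.4553, 0.1685, 0.1017]
eef_rot: [0.0, 0.032, 0.999, 0.0]
wrist_force: [0.1, 1.1, 0.7]
opening: 0.447
```

Request:
step_arm --targets "0 0 -10 0 0 0; 0 0 -25 0 0 0; 0 0 -45 0 0 0; 0 0 -70 0 0 0; 0 0 -95 0 0 0; 0 0 -110 0 0 0; 0 0 -110 0 0 0; 0 0 -110 0 0 0"

```text
time_s: 23.18
eef_pos: [0.4542, 0.1683, 0.2105]
eef_rot: [-0.001, 0.032, 0.999, -0.0]
wrist_force: [-0.2, 0.5, -0.9]
opening: 0.45
```

```bash
python3 st.py 3.98;python3 - <<'E'
from h import *
from bench import optics
s=optics.camera("scene");crop(s,260,380,140,240,6.4,"s30.png")
c=optics.camera("wrist");crop(c,0,640,0,400,1.25,"w30.png")
t=optics.camera("top");crop(t,190,440,100,250,3.2,"t30.png")
E
```

```text
23.175 [0.45423924 0.16826168 0.21050875] F [-0.2  0.5 -0.9] tang 0.16 rad 0.47 0.4498122929433319
```

View pics/s30.png

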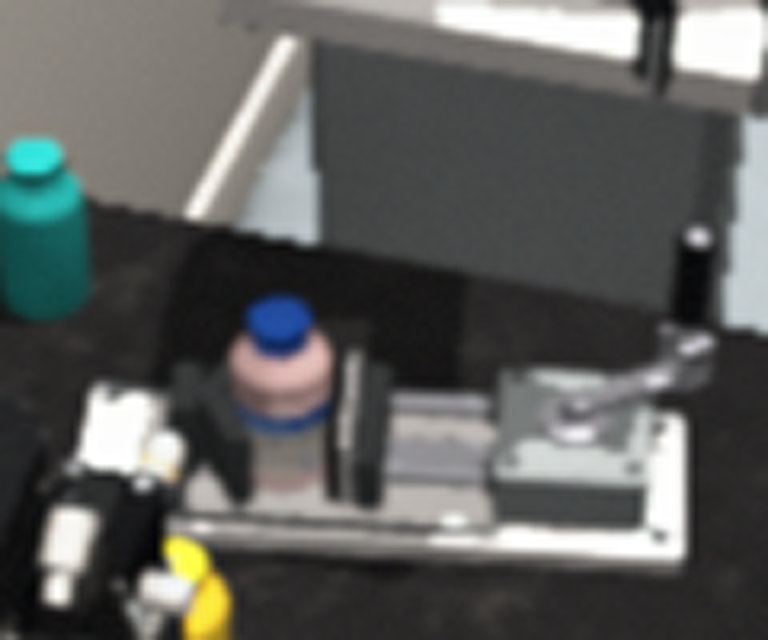

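View pics/w30.png

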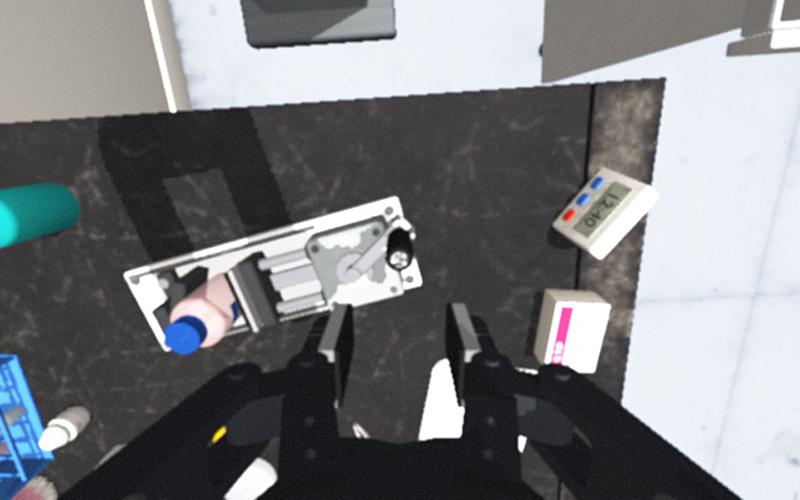

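View pics/t30.png

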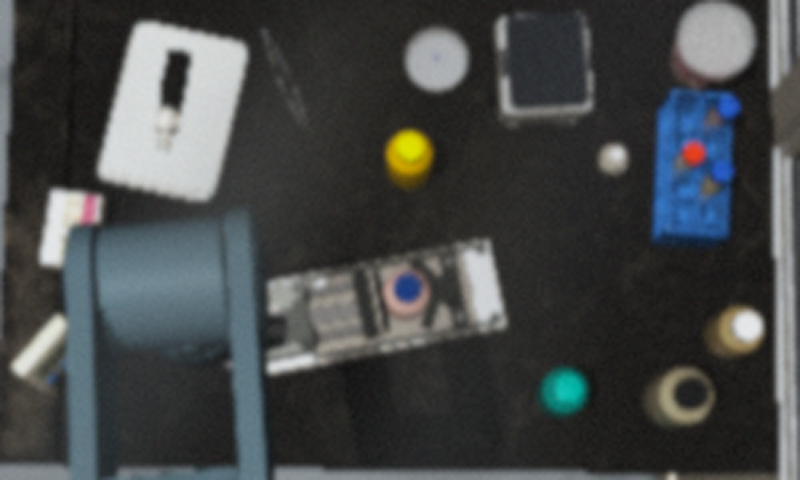

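Run:
```python
from h import *
from bench import optics
c=optics.camera("wrist"); s=optics.camera("scene")
crop(c,280,360,150,230,8,"w31.png")
y=-0.072-3.97;u=np.array([np.cos(y),np.sin(y),0]);H=np.array([.490,.1245,.074])+.055*u;print(H)
for th in(75,83,90):
    a=np.radians(th);p=H-u*.064*np.cos(a)+[0,0,.064*np.sin(a)]
    print(th,"w",(proj(c,p)-[280,150])*8-(proj(c,H)-[280,150])*8,"s",(proj(s,p)-proj(s,H))*6.4)
print((proj(c,H)-[280,150])*8,(proj(s,H)-[260,140])*6.4)
```

```text
[0.455829  0.1675969 0.074    ]
75 w [-130.18800859  287.12598554] s [-23.25736111 -96.62394871]
83 w [-63.96389026 236.79207139] s [  -4.5494912 -104.6154328]
90 w [ -3.29010468 186.86808045] s [  11.86634296 -109.86196418]
[303.08954382 308.66463719] [682.98787859 345.1837626 ]
```

View pics/w31.png

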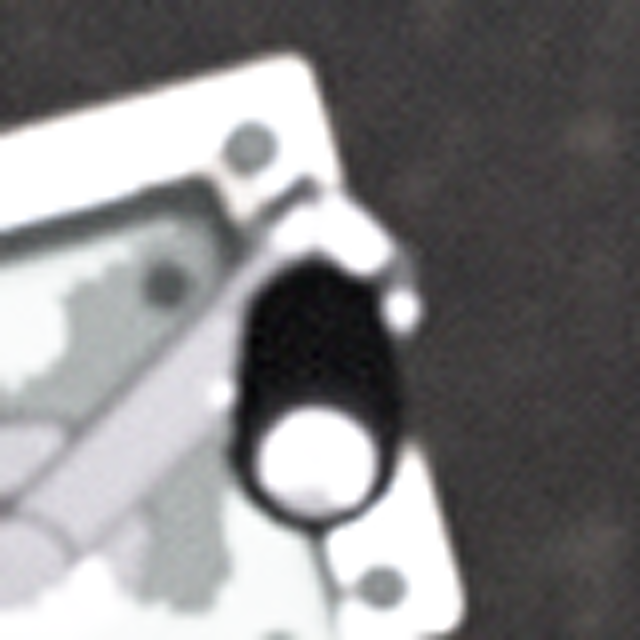

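```bash
python3 -c "
from bench import ticket,ctrl
o=ctrl.get_obs();print(o['time_s'],o['wrist_force'].round(1))
print(ticket.hand_in())"
```

```text
23.425 [ 0.2  0.2 -1. ]
the job is handed in; nothing more can be done
None
```

I folded the handle out onto its stop, cranked about 4 rad clockwise until the bottle was gripped, let go and handed the job in at 23.4 s. No verdict was reported.

**Fold-out:** The first pull left the handle at about 70° with the pads off-centre. I opened, recentred the pads and pulled again; the force then rose sharply while the tool barely moved, which showed it was on the stop.

**Cranking:** The force at the handle rose from about 6.7 N running free to about 10.1 N, roughly 1.5 times. That suggests a clamping force of about 18 N. This is only an estimate from readings that scatter by about 0.5 N, since I could not measure the clamping force directly.

**Last checks:**
- **Handle:** it stands upright in the wrist and scene views. In the wrist view it looked a little shorter than predicted, but showed no sideways lean towards folding.
- **Bottle:** it stands upright between the pad and the V jaw.
- **Bystanders:** all were where they started, as far as I could see by eye; I did not measure them.
- **Gripper:** it is clear of everything, about 11 cm above where it let go, with about 1 N at the wrist, close to the sensor noise.

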